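# Load a parts tray, slide it into its slotted rack and gate it in

### The arm

A 6-joint arm with a two-finger parallel gripper is mounted at the origin on a cart in front of the work surface, level with it; the furniture and walls round the work are solid. World frame = base frame: x ahead of the robot, y to its left, z up, the work surface at z = 0. Lengths are in m, angles in rad, forces in N, time in s.
With the tool pointing down it reaches from about 0.35 to 0.8 m from the base axis. Payload 7.3 kg.
Tool frame: the origin (TCP) lies at the very end of the fingers, on their centre line; the grasp point (between the pads) lies 19 mm behind it; z points along the fingers, y is the line along which they close (so a half turn about z gives the same grasp; the last joint's range is limited). The gripper opens to 85 mm and grips with 20 to 120 N. Pads are 22 mm wide; open, the fingers measure 114 mm over their backs; the gripper's body (76 mm by 85 mm) begins 54 mm behind the grasp point. The pads swing forward as they close: fully open they stand 13 mm farther back than shut.
Start: joints at [-1.378, 0.342, 1.524, -0, 1.275, -0.146], TCP at [0.175, -0.495, 0.231] pointing down, gripper open.
Joint ranges: [-2.53, 2.53], [-0.77, 2.02], [0.04, 2.7], [-1, 4.14], [0.28, 2.66], [-3.11, 3.11]. Speed limits (rad/s): [2.57, 2.57, 3.14, 3.14, 3.14, 3.14].

### API

Orientations are given as a unit quaternion [x, y, z, w].
In Python, from plant import r gives the robot as it stands.
- The arm moves only by the tool servo_tool, never from a script. Its argument "targets" is a list of rows, each an object with "gripper": the opening, from 0 (shut) to 1 (fully open); "dp": the shift along the tool's x, y, z in mm, a list of three; "spin": the turn about the tool's z in rad. A call has 1 to 12 rows; each row is the pose to reach, as a shift and turn from the pose commanded when the call began, along the tool's axes at that moment; what a row does not reach only later rows make up. A row lasts 1/8 s, in which the tool goes at most 62.5 mm and 10.7 degrees, less where a joint would pass 70% of its speed; a pose out of reach is approached as far as the arm can. A call with a gripper value outside its range is refused whole. The fingers move at their own pace and stop on an object; the grip force is fixed at half the most. Time passes only in rows, so rows that repeat a pose let the fingers close. It gives the time, the measured TCP pose, the force, the opening and the grip force at its end, in the units of the state.
- r.observe(): the state, without advancing time (a new reading comes with each control period).
- r.read_camera(name): name is "side" or "top"; returns a dict with "img" (420x560x3 uint8, red, green, blue), "fx", "fy", "cx", "cy" (pixels), "eye" and "orientation" of the camera in the world. Camera axes: x right, y up, looking along -z (the intrinsics and any distortion apply to the point x, -y, -z); pixel columns grow to the right and rows downward; lengths in m; the calibration is good to about 2 mm. A picture is of the moment at which its call begins. There is no depth.
- r.close_job(): hands the job in; it is judged then, once.
The state is a dict: "time_s": time; "joint_pos": joint angles; "joint_vel": joint speeds; "joint_torque": joint torques, N m; "ee_pos": TCP position; "tcp_rot": TCP orientation; "contact_force": force on the tool from outside, world axes, zero at the start; "ft_torque": the same for the moment, N m; "grip_width": opening from 0.0 (shut) to 1.0 (fully open); "grasp_force": force on a finger pad.
Only numpy, scipy, OpenCV 4.12 (cv2) and the standard library are available. Lean on these libraries where they do the work, as an engineer would, in place of code of your own. Each camera call takes 0.05 s, during which the arm holds its last target. There are 200 camera calls.

### The job

Lay the straight threaded pipe nipple in the open compartment of the flat metal tray, then slide the loaded tray, compartment first, fully home along the rack's rails under its hood. Then take the gate plate out of its wooden block and drop it all the way down into the rack's two upright grooves behind the tray. Leave the pipe elbow and the drain cock undisturbed.

Things in the scene. Friction and masses are not known exactly. Their poses are not given: they have to be found in the camera images.
- rack: Grey sheet-metal rack fixed to the table, 205 x 156 mm. Origin on the table below the middle of a tray that is home; the tray slides in along +x, mouth at x=-120 mm. Runner strips (top z=20 mm, |y|=40..62) carry the tray; side guides at |y|=61 (flared at the mouth); lips over its flanges at |y|=50..66, underside z=30, x=-60..75. Back stop x=75. Hood x=-5..80, z=62..66 mm.
- rack_home (a point): Point on the runner level, centre of the rails (rack x=0, y=0, z=20 mm): where the tray's origin is when the tray is fully home. Same axes as the rack.
- rack_gate (a point): Point midway between the two upright gate grooves, at runner level (rack x=-83, y=0, z=20 mm): where the gate's origin is when it is fully down. Grooves 10 mm wide in x, |y|=61..72 mm, open above at 60 mm over this point, with flares up to 72 mm over it. Lead-in of the rail lips tilts up between here and rack x=-60.
- tray: Loose aluminium tray 150 mm long (x), 116 wide (y); floor 5 mm thick, its sides stand out as flanges. Origin under the floor's centre. Open compartment 86 x 86 mm inside, centre x=26, y=0, floor z=5, wall tops z=20, walls 3 mm. Upright grip fin to hold it by: x=-66..-22, y=0, 10 mm thick in y, top z=53 mm. 0.22 kg. The +x end goes into the rack first.
- gate: Loose flat steel gate plate, upright, 6 mm thick (x), 138 mm wide (y) up to z=55 mm, with a grip tab 60 mm wide above it up to z=100 mm. Origin in the middle of the lower edge, z up the plate. 0.15 kg. At the start it stands in the slot of the wooden block.
- block: Wooden block fixed to the table, 70 x 100 x 34 mm, origin at the centre of its underside; an 8 mm wide slot along its y axis, floor at z=8 mm, holds the gate plate upright (gate x = block x).
- nipple: Straight steel pipe nipple with threaded ends, 76 mm long along its y axis, 24 mm across, lying; origin at the middle of its underside. 0.11 kg.
- elbow: Bystander: dark iron pipe elbow, 51 x 51 x 34 mm, origin at the centre of its underside. Leave it alone.
- drain_cock: Bystander: metal drain cock, a straight body 100 mm long (y) and 27 mm wide with a short stem, 44 mm high, origin at the centre of its underside. Leave it alone.
Things that resemble listed ones, but are neither listed nor needed, are in the scene too. Leave any yellow look-alike of the nipple alone.

How it is judged:
By the outcome, as a careful person would: the job done as asked, in the order asked, and still so for the second after the job is handed in, with the robot touching nothing.
It also fails if it takes over 72 s, if anything falls off the work surface, if the arm or the gripper's body presses on something with over 40 N, if the wrist force passes 120 N, or if a joint passes its speed limit or range.

## Working session

There is one attempt and no reset: what is moved stays moved. The work goes in short steps, Python scripts to look and compute and a tool call to move; the robot and the scene stay as the last step left them, time stands still between calls to the robot, and variables do not carry over. Pictures are saved under pics/ and viewed, at most 10 in all, crops included, and the job is handed in when it is done.

Besides the shell and the picture viewer there is one more tool, called after "Call:" as name([rows], argument=value, ...), one row to a line, values as JSON. servo_tool: Moves the arm, as the interface text tells. Its arguments: {"type":"object","properties":{"targets":{"type":"array"}},"required":["targets"]}

```bash
ls; mkdir -p pics; python3 - <<'E'
from plant import r
import cv2
for n in("top","side"):
    c=r.read_camera(n);cv2.imwrite(f"pics/{n}0.png",cv2.resize(c["img"][:,:,::-1],(800,600),interpolation=cv2.INTER_CUBIC))
    cv2.imwrite(f"{n}_raw.png",c["img"][:,:,::-1]);print({k:v for k,v in c.items() if k!="img"})
print(r.observe())
E
```

```text
pics
{'fx': 381.9061476251901, 'fy': 381.9061476251901, 'cx': 278.3659530495668, 'cy': 213.23518459440768, 'eye': array([ 0.353324  , -0.05277366,  1.36379868]), 'orientation': array([-0.05854593,  0.05654798,  0.7053673 , -0.70415316])}
{'fx': 402.79460415777135, 'fy': 402.79460415777135, 'cx': 284.2573328334024, 'cy': 215.71376880961958, 'eye': array([ 0.93387722, -0.57690639,  1.0926392 ]), 'orientation': array([0.25553833, 0.08319585, 0.29280469, 0.91762957])}
{'time_s': 0.1, 'joint_pos': array([-1.37796937e+00,  3.42683083e-01,  1.52493344e+00,  4.62643646e-06,
        1.27538783e+00, -1.45994995e-01]), 'joint_vel': array([ 0.00085567, -0.00122915, -0.00111319, -0.00314998, -0.00017209,
       -0.00050613]), 'joint_torque': array([ 2.67236093e-03, -4.34447265e+01, -2.46490216e+01, -4.30225873e-05,
        4.80636969e-03, -3.75707017e-06]), 'ee_pos': array([ 0.17445288, -0.49478771,  0.23067569]), 'tcp_rot': array([ 9.85684117e-01,  1.68601078e-01, -1.43147284e-05, -7.05708491e-04]), 'contact_force': array([-0.2813206 , -0.5325972 , -0.37113876]), 'ft_torque': array([0.02533015, 0.04993521, 0.03488879]), 'grasp_force': 0.0, 'grip_width': 1.0027486903264775}
```

View pics/top0.png

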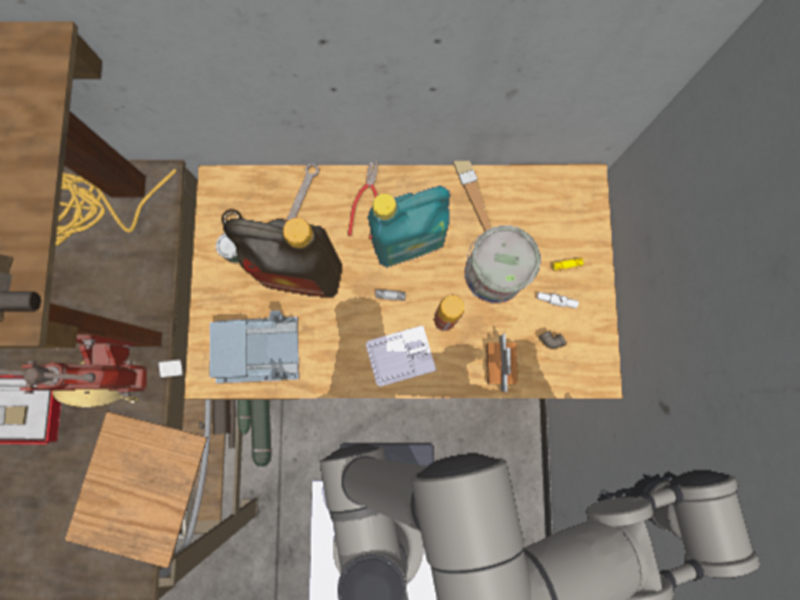

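View pics/side0.png

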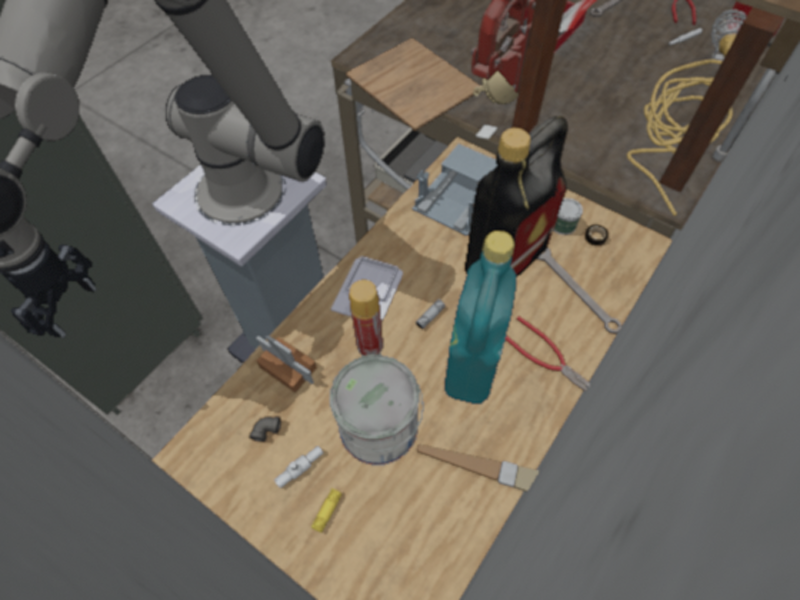

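In the top view (800x600), the nipple candidates are the grey cylinder at (390,295), the white drain cock at (557,299, with a stem) and the yellow look-alike at (567,265). The plain grey one at (390,295) fits the description. The rack is at (255,348), with its hood on the left and mouth on the right. The gate and block are at (502,360) and the elbow at (552,339). The tray is probably at (400,357). I'll confirm these in an enlarged crop.

```bash
python3 - <<'E'
import cv2,numpy as np
t=cv2.imread("top_raw.png");s=cv2.imread("side_raw.png")
a=cv2.resize(t[190:285,140:385],(800,310),interpolation=cv2.INTER_CUBIC)
b=cv2.resize(s[95:275,170:350],(290,290),interpolation=cv2.INTER_CUBIC)
c=cv2.resize(s[90:170,280:360],(290,290),interpolation=cv2.INTER_CUBIC)
o=np.zeros((600,800,3),np.uint8);o[:310]=a;o[310:,:290]=b;o[310:,300:590]=c
cv2.imwrite("pics/crop1.png",o)
E
```

```text
(no output)
```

View pics/crop1.png

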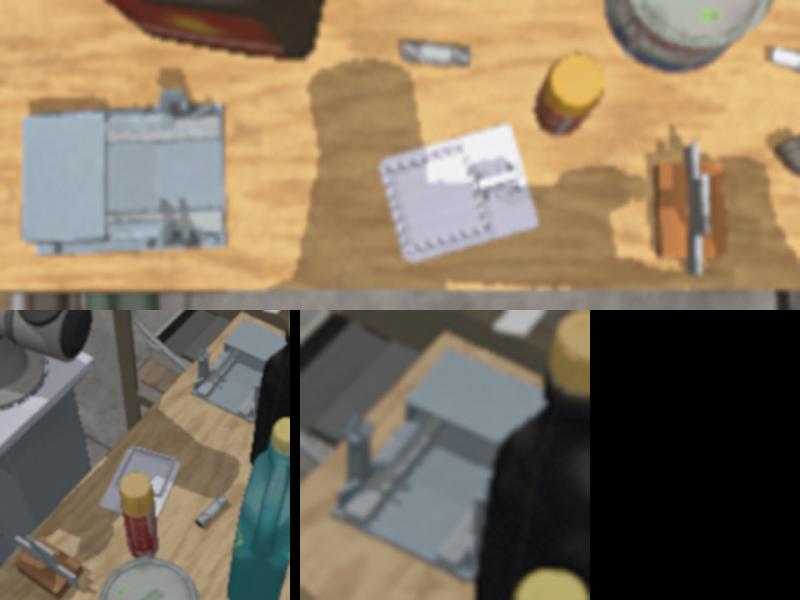

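The crop shows the plain grey threaded nipple at (435,53). The tray is at (460,195), with its walled compartment on the left and its fin on the right. The rack mouth faces right, with the gate posts at (173,100) and (180,225). The gate is in its block at (693,210). Next I'll measure these.

```bash
cat > h.py <<'E'
import cv2,numpy as np
from plant import r
from scipy.spatial.transform import Rotation as R
def cam(n):
    return r.read_camera(n)
def ray(c,uv,z):
    uv=np.atleast_2d(np.asarray(uv,float))
    d=np.c_[(uv[:,0]-c["cx"])/c["fx"],-(uv[:,1]-c["cy"])/c["fy"],-np.ones(len(uv))]
    d=R.from_quat(c["orientation"]).apply(d)
    return (c["eye"]+d*((z-c["eye"][2])/d[:,2])[:,None])
def proj(c,p):
    q=R.from_quat(c["orientation"]).inv().apply(np.atleast_2d(p)-c["eye"])
    return np.c_[c["cx"]+c["fx"]*q[:,0]/-q[:,2],c["cy"]-c["fy"]*q[:,1]/-q[:,2]]
def blobs(img,mask,box,amin=20):
    x0,y0,x1,y1=box;k=4
    m=cv2.resize(mask[y0:y1,x0:x1].astype(np.float32),None,fx=k,fy=k,interpolation=cv2.INTER_LINEAR)>.5
    cs,_=cv2.findContours(m.astype(np.uint8),cv2.RETR_EXTERNAL,cv2.CHAIN_APPROX_NONE)
    return [((c[:,0,:]+.5)/k-.5+[x0,y0]) for c in cs if cv2.contourArea(c)>amin*k*k]
def rect(P):
    P=(P[:,:2]*1000).astype(np.float32);(c,s,a)=cv2.minAreaRect(P);return np.round(c,1),np.round(s,1),round(a,1)
E
python3 - <<'E'
from h import *
np.set_printoptions(precision=4,suppress=True)
T,S=cam("top"),cam("side")
cv2.imwrite("t1.png",T["img"][:,:,::-1])
hsv=cv2.cvtColor(T["img"],cv2.COLOR_RGB2HSV);ms=hsv[:,:,1]<75
print("frame",R.from_quat(T["orientation"]).as_matrix())
for name,box,zs in(("tray",(250,225,312,275),(0.0025,)),("nip",(258,198,292,214),(0.012,)),("rack",(142,218,214,275),(0,.02,.066)),("gate",(335,228,370,280),(.108,.063))):
    for b in blobs(T["img"],ms,box):
        for z in zs:
            P=ray(T,b,z);print(name,z,len(b),rect(P))
        ap=cv2.approxPolyDP(b.astype(np.float32)[:,None],1.0,True)[:,0];print(ap.round(1).tolist())
hs=cv2.cvtColor(S["img"],cv2.COLOR_RGB2HSV)
for b in blobs(S["img"],hs[:,:,1]<75,(285,205,318,235)): print("nip side",rect(ray(S,b,.012)))
cv2.imwrite("s1.png",S["img"][:,:,::-1])
a=cv2.resize(T["img"][215:277,142:214,::-1],(504,434),interpolation=cv2.INTER_CUBIC)
g=cv2.resize(T["img"][228:278,336:372,::-1],(288,400),interpolation=cv2.INTER_CUBIC)
o=np.zeros((434,800,3),np.uint8);o[:,:504]=a;o[:400,510:798]=g
cv2.imwrite("pics/crop2.png",o)
E
```

```text
frame [[-0.0015  0.9868 -0.1622]
 [-1.     -0.0019 -0.0027]
 [-0.003   0.1622  0.9867]]
tray 0.0025 613 (array([449.3, -54. ]), array([124. , 157.5]), 16.0)
[[296.1000061035156, 227.60000610351562], [283.8999938964844, 229.60000610351562], [258.8999938964844, 236.60000610351562], [255.60000610351562, 238.89999389648438], [255.60000610351562, 244.10000610351562], [261.6000061035156, 266.1000061035156], [264.8999938964844, 270.3999938964844], [299.1000061035156, 261.3999938964844], [305.3999938964844, 258.1000061035156]]
nip 0.012 204 (array([602. , -29.8]), array([74.8, 24.7]), 89.9)
[[262.6000061035156, 202.89999389648438], [263.8999938964844, 208.39999389648438], [283.3999938964844, 209.10000610351562], [283.3999938964844, 204.89999389648438], [280.1000061035156, 203.60000610351562]]
rack 0 859 (array([472.4, 312.9]), array([175.9, 225.1]), 2.6)
rack 0.02 859 (array([470.6, 307.5]), array([173.4, 221.8]), 2.6)
rack 0.066 859 (array([466.6, 295.2]), array([167.4, 214.3]), 2.6)
[[208.39999389648438, 222.89999389648438], [206.10000610351562, 220.60000610351562], [198.89999389648438, 22
[... 727 characters left out ...]
9938964844]]
gate 0.108 374 (array([ 426.3, -296.3]), array([ 24.9, 136.2]), 89.9)
gate 0.063 374 (array([ 428.9, -305. ]), array([ 25.8, 141. ]), 89.9)
[[351.8999938964844, 232.60000610351562], [349.6000061035156, 234.89999389648438], [350.6000061035156, 273.1000061035156], [354.1000061035156, 274.3999938964844], [355.3999938964844, 273.1000061035156], [354.3999938964844, 261.8999938964844], [357.3999938964844, 259.1000061035156], [357.3999938964844, 244.89999389648438], [356.1000061035156, 242.60000610351562], [353.3999938964844, 242.10000610351562], [354.3999938964844, 237.89999389648438], [353.3999938964844, 232.89999389648438]]
nip side (array([601.5, -24.3]), array([85.6, 30.7]), 83.7)
```

View pics/crop2.png

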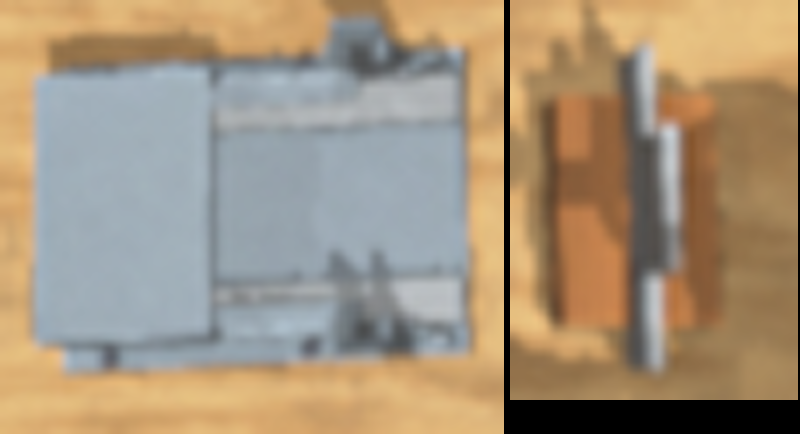

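The crop shows the hood corners at (35,77), (211,67), (218,335) and (35,345). The runners' inner edges are at rows 132→122 and 285→277. The gate's wide top strips are at (645,90) and (652,325), and the tab is at (671,196).

```bash
python3 - <<'E'
from h import *
np.set_printoptions(precision=1,suppress=True)
T,S=cam("top"),cam("side")
k=lambda L:[((u+.5)/7-.5+142,(v+.5)/7-.5+215) for u,v in L]
g=lambda L:[((u-510+.5)/8-.5+336,(v+.5)/8-.5+228) for u,v in L]
mm=lambda P:P[:,:2]*1000
yaw=lambda P:np.degrees(np.arctan2(*(P[0]-P[1])[::-1]))
H=mm(ray(T,k([(35,77),(211,67),(218,335),(35,345)]),.066));print("hood",H.tolist(),H.mean(0))
print(yaw(H[[0,1]]),yaw(H[[3,2]]))
for L in([(218,132),(460,122)],[(218,285),(462,277)]):
    P=mm(ray(T,k(L),.02));print("runner",P.tolist(),yaw(P))
P=mm(ray(T,k([(463,50),(466,352)]),.02));print("mouth",P.tolist(),yaw(P))
P=mm(ray(T,g([(645,90),(652,325)]),.063));print("gate wide",P.tolist(),yaw(P))
P=mm(ray(T,g([(644,45),(654,372)]),.063));print("gate ends",P.tolist(),P.mean(0))
P=mm(ray(T,g([(671,122),(673,270),(671,196)]),.108));print("tab",P.tolist())
P=mm(ray(T,g([(556,95),(715,95),(720,327),(560,327)]),.034));print("block",P.tolist(),P.mean(0))
def tri(a,b):
    A=[];y=[]
    for c,uv in((T,a),(S,b)):
        e=c["eye"];d=ray(c,[uv],0)[0]-e;d/=np.linalg.norm(d);M=np.eye(3)-np.outer(d,d);A.append(M);y.append(M@e)
    return np.linalg.lstsq(np.vstack(A),np.hstack(y),rcond=None)[0]*1000
q=1.4286
for n,a,b in(("can",(503,258),(375,392)),("red",(451,307),(364,293)),("teal",(385,206),(498,248)),("black",(298,233),(515,145)),("nip",(391,295),(430,314)),("gatepost",(278,318),(423,177))):
    print(n,tri(np.array(a)/q,np.array(b)/q))
print("black base",mm(ray(T,[(335/q,296/q)],0)),"teal base",mm(ray(T,[(380/q,265/q),(447/q,247/q)],0)))
hs=cv2.cvtColor(S["img"],cv2.COLOR_RGB2HSV)
for b in blobs(S["img"],hs[:,:,1]<75,(225,175,290,230)): print("tray side",rect(ray(S,b,.0025)),cv2.approxPolyDP(b.astype(np.float32)[:,None],1.0,True)[:,0].round(1).tolist())
c=cv2.resize(T["img"][222:276,250:312,::-1],(620,540),interpolation=cv2.INTER_CUBIC);cv2.imwrite("pics/tray.png",c)
E
```

```text
hood [[524.7107840959667, 402.75836741385444], [529.4902683936833, 316.68360812058546], [399.12956556838765, 307.5887861430681], [394.4859529678383, 395.6540595804748]] [462.  355.7]
93.17820643019051 93.01836606730973
runner [[502.58586227980464, 324.7843656254216], [507.44468454578407, 202.54554254186186]] 92.27622883495054
runner [[425.6030908187843, 321.4409519344541], [429.3914807962501, 199.30104208851006]] 91.7765625561268
mouth [[544.2025643908438, 202.07719342410118], [392.1444259211954, 196.24012165758114]] 2.1983397405097596
gate wide [[478.2408292199513, -301.8659946239355], [379.0081217689339, -301.5456574131236]] -0.18495823521723778
gate ends [[497.5264264506138, -302.073719760469], [359.454669628444, -301.73452815090894]] [ 428.5 -301.9]
tab [[460.7157987915475, -303.4963096812886], [400.3133828321, -302.2392834462322], [430.3970306172611, -302.45612190414766]]
block [[478.909325610373, -268.56882040217437], [478.78730517929426, -337.84255988652177], [378.6831272561547, -336.32620641344374], [378.7890861299523, -267.4664528573492]] [ 428.8 -302.6]
can [ 658.4 -288.6  
[... 630 characters left out ...]
196.39999389648438], [262.6000061035156, 199.89999389648438], [265.6000061035156, 217.10000610351562], [260.6000061035156, 220.89999389648438], [260.6000061035156, 227.10000610351562], [261.6000061035156, 229.39999389648438], [265.3999938964844, 229.39999389648438], [264.3999938964844, 223.89999389648438], [267.1000061035156, 224.39999389648438], [269.3999938964844, 222.10000610351562], [281.3999938964844, 195.10000610351562], [282.3999938964844, 188.89999389648438], [277.1000061035156, 184.60000610351562]]
tray side (array([345.8, -37.5]), array([69.8, 88.7]), 39.8) [[245.39999389648438, 174.60000610351562], [224.60000610351562, 174.60000610351562], [224.60000610351562, 196.39999389648438]]
```

View pics/tray.png

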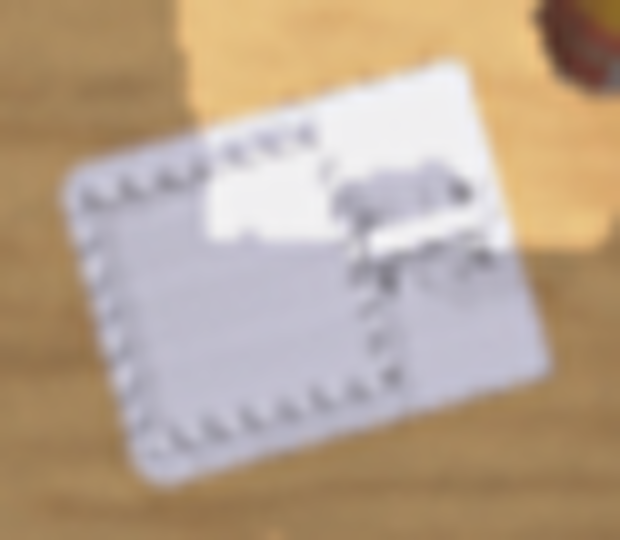

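The tray crop confirms the walled compartment on the left at (235,300) and the fin top from (375,243) to (505,212), with a yaw of about 15.7°. Rack origin is about (463.8, 318), yaw 92.4°; the gate is at (430, -302). First move: above the nipple.

Call:
servo_tool([
  {"gripper":0.5,"dp":[50,-26,-30],"spin":-0.15},
  {"gripper":0.5,"dp":[558,-296,-40],"spin":-1.17},
  {"gripper":0.5,"dp":[558,-296,-40],"spin":-1.17},
  {"gripper":0.5,"dp":[558,-296,-40],"spin":-1.17},
  {"gripper":0.5,"dp":[558,-296,-40],"spin":-1.17},
  {"gripper":0.5,"dp":[558,-296,-40],"spin":-1.17},
  {"gripper":0.5,"dp":[558,-296,-40],"spin":-1.17},
  {"gripper":0.5,"dp":[558,-296,-40],"spin":-1.17},
  {"gripper":0.5,"dp":[558,-296,-40],"spin":-1.17},
  {"gripper":0.5,"dp":[558,-296,-40],"spin":-1.17},
  {"gripper":0.5,"dp":[558,-296,-40],"spin":-1.17},
  {"gripper":0.5,"dp":[558,-296,-40],"spin":-1.17},
])

```text
time_s: 1.8
ee_pos: [0.6024, -0.03, 0.2707]
tcp_rot: [0.728, 0.685, -0.0, -0.0]
contact_force: [-0.6, -1.0, 0.1]
grip_width: 0.499
grasp_force: 0.0
```

Call:
servo_tool([
  {"gripper":0.5,"dp":[0,0,60],"spin":0},
  {"gripper":0.5,"dp":[0,0,120],"spin":0},
  {"gripper":0.5,"dp":[0,0,180],"spin":0},
  {"gripper":0.5,"dp":[0,0,225],"spin":0},
  {"gripper":0.5,"dp":[0,0,250],"spin":0},
  {"gripper":0.5,"dp":[0,0,266],"spin":0},
  {"gripper":0.5,"dp":[0,0,266],"spin":0},
  {"gripper":0.2,"dp":[0,0,266],"spin":0},
  {"gripper":0.1,"dp":[0,0,266],"spin":0},
  {"gripper":0.1,"dp":[0,0,266],"spin":0},
  {"gripper":0.1,"dp":[0,0,266],"spin":0},
])

```text
time_s: 3.18
ee_pos: [0.6035, -0.0309, 0.007]
tcp_rot: [0.729, 0.685, 0.001, 0.001]
contact_force: [-0.9, -1.2, 6.6]
grip_width: 0.202
grasp_force: 60.0
```

```bash
python3 - <<'E'
from h import *
T=cam("top")
k=lambda L:[((u+.5)/10-.5+250,(v+.5)/10-.5+222) for u,v in L]
P=ray(T,k([(58,173),(145,492),(555,371),(467,58)]),.004)[:,:2]*1000;print(P,P.mean(0))
F=ray(T,k([(375,243),(505,212)]),.053)[:,:2]*1000;print(F,F.mean(0),np.degrees(np.arctan2(*(F[0]-F[1])[::-1])))
E
```

```text
[[ 484.38426543   33.21105382]
 [ 371.72370215    1.63350836]
 [ 413.8450158  -143.26460942]
 [ 525.46355209 -113.14315477]] [448.85413387 -55.3908005 ]
[[ 455.4024964   -78.83631027]
 [ 465.96533237 -123.53209814]] [ 460.68391439 -101.1842042 ] 103.29659988258693
```

Call:
servo_tool([
  {"gripper":0.1,"dp":[0,0,-20],"spin":0},
  {"gripper":0.1,"dp":[0,0,-60],"spin":0},
  {"gripper":0.1,"dp":[0,0,-110],"spin":0},
  {"gripper":0.1,"dp":[0,0,-110],"spin":0},
])

```text
time_s: 3.72
ee_pos: [0.605, -0.0308, 0.12]
tcp_rot: [0.729, 0.685, 0.003, 0.004]
contact_force: [-0.3, -0.5, -2.4]
grip_width: 0.205
grasp_force: 59.1
```

```bash
python3 - <<'E'
from h import *
T,S=cam("top"),cam("side");o=r.observe();print(o["ee_pos"],o["grip_width"],o["contact_force"],o["grasp_force"])
p=o["ee_pos"];out=[]
for c in(T,S):
    u,v=proj(c,p)[0].astype(int);print(u,v)
    out.append(cv2.resize(c["img"][max(v-35,0):v+35,u-45:u+45,::-1],(400,311),interpolation=cv2.INTER_CUBIC))
cv2.imwrite("pics/n1.png",np.hstack(out))
E
```

```text
[ 0.60223481 -0.03041568  0.11555035] 0.20355177616730583 [ 0.21527194  1.31619769 -1.75691857] 59.04957175254822
272 200
301 202
```

View pics/n1.png

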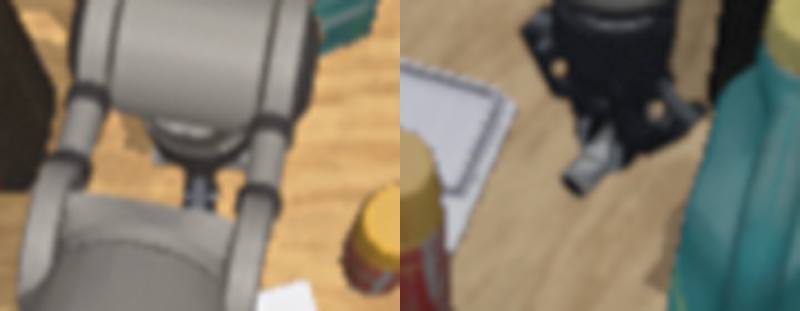

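The nipple is held between the fingers, level and clear of the table (side crop, 590,165). Next, over the compartment.

Call:
servo_tool([
  {"gripper":0.1,"dp":[-3,-40,0],"spin":-0.1},
  {"gripper":0.1,"dp":[-5,-90,0],"spin":-0.2},
  {"gripper":0.1,"dp":[-8,-135,0],"spin":-0.3},
  {"gripper":0.1,"dp":[-9.6,-160,0],"spin":-0.337},
  {"gripper":0.1,"dp":[-9.6,-160,0],"spin":-0.337},
  {"gripper":0.1,"dp":[-9.6,-160,40],"spin":-0.337},
  {"gripper":0.1,"dp":[-9.6,-160,65],"spin":-0.337},
  {"gripper":0.1,"dp":[-9.6,-160,75],"spin":-0.337},
  {"gripper":0.1,"dp":[-9.6,-160,75],"spin":-0.337},
  {"gripper":0.1,"dp":[-9.6,-160,75],"spin":-0.337},
])

```text
time_s: 5.08
ee_pos: [0.443, -0.0304, 0.0409]
tcp_rot: [0.604, 0.797, 0.0, 0.001]
contact_force: [0.2, 0.2, -0.9]
grip_width: 0.203
grasp_force: 59.1
```

Call:
servo_tool([
  {"gripper":0.1,"dp":[0,0,12],"spin":0},
  {"gripper":0.1,"dp":[0,0,20],"spin":0},
  {"gripper":0.1,"dp":[0,0,25],"spin":0},
  {"gripper":0.1,"dp":[0,0,28],"spin":0},
  {"gripper":0.1,"dp":[0,0,28],"spin":0},
])

```text
time_s: 5.7
ee_pos: [0.4422, -0.0302, 0.0122]
tcp_rot: [0.604, 0.797, -0.0, 0.0]
contact_force: [-0.4, -0.8, -1.3]
grip_width: 0.206
grasp_force: 59.1
```

Call:
servo_tool([
  {"gripper":0.1,"dp":[0,0,1.5],"spin":0},
  {"gripper":0.1,"dp":[0,0,2.5],"spin":0},
  {"gripper":0.1,"dp":[0,0,2.5],"spin":0},
])

```text
time_s: 6.08
ee_pos: [0.4423, -0.0303, 0.0119]
tcp_rot: [0.603, 0.797, 0.0, 0.001]
contact_force: [-7.6, 1.1, 28.7]
grip_width: 0.206
grasp_force: 63.0
```

Contact. Release and rise.

Call:
servo_tool([
  {"gripper":0.1,"dp":[0,0,-2],"spin":0},
  {"gripper":0.42,"dp":[0,0,-2],"spin":0},
  {"gripper":0.42,"dp":[0,0,-2],"spin":0},
  {"gripper":0.42,"dp":[0,0,-2],"spin":0},
  {"gripper":0.42,"dp":[0,0,-10],"spin":0},
  {"gripper":0.42,"dp":[0,0,-40],"spin":0},
  {"gripper":0.42,"dp":[0,0,-90],"spin":0},
  {"gripper":0.42,"dp":[0,0,-90],"spin":0},
])

```text
time_s: 7.08
ee_pos: [0.4445, -0.0307, 0.1032]
tcp_rot: [0.603, 0.797, 0.002, 0.004]
contact_force: [0.9, -0.1, -0.6]
grip_width: 0.418
grasp_force: 0.0
```

```bash
python3 - <<'E'
from h import *
T,S=cam("top"),cam("side");o=r.observe();print(o["ee_pos"],o["grip_width"],o["contact_force"])
out=[]
for c in(T,S):
    u,v=proj(c,[.45,-.055,.01])[0].astype(int);print(u,v)
    out.append(cv2.resize(c["img"][max(v-35,0):v+35,u-45:u+45,::-1],(400,311),interpolation=cv2.INTER_CUBIC))
cv2.imwrite("pics/n2.png",np.hstack(out))
E
```

```text
[ 0.44222809 -0.03024461  0.10023598] 0.41893566623409223 [-0.60726641  0.17358226 -0.634399  ]
280 248
256 202
```

View pics/n2.png

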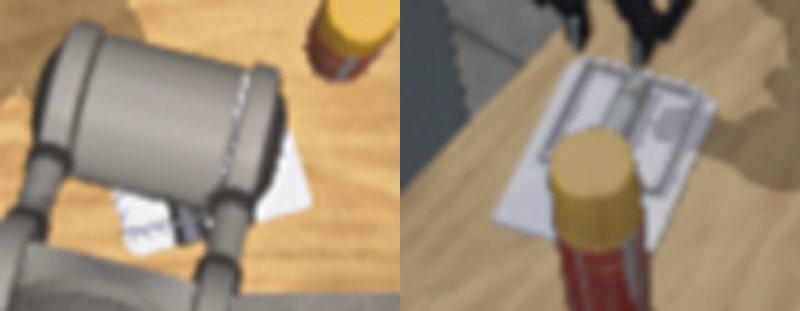

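The nipple lies in the compartment along the tray's x axis (side crop, 625,100). The wrist housing may come close to the red bottle, so I'll check its height.

```bash
python3 - <<'E'
from h import *
np.set_printoptions(precision=1,suppress=True)
T,S=cam("top"),cam("side")
print(r.observe()["joint_pos"].round(3))
for h in(.1,.2,.25,.3,.35,.4,.45): print(h,proj(T,[.442,-.03,h])[0],proj(S,[.442,-.03,h])[0])
u,v=256,180
a=cv2.resize(S["img"][60:235,130:330,::-1],(800,600)[:2],interpolation=cv2.INTER_CUBIC)
cv2.imwrite("pics/w.png",a)
E
```

```text
[-0.2  0.4  1.9 -0.   0.9 -0.5]
0.1 [272.6 248.8] [257.8 179.2]
0.2 [272.  246.5] [255.7 158.2]
0.25 [271.6 245.2] [254.6 146.5]
0.3 [271.3 243.8] [253.3 133.9]
0.35 [270.9 242.2] [252.  120.1]
0.4 [270.4 240.5] [250.5 105.2]
0.45 [269.9 238.6] [248.8  88.8]
```

View pics/w.png

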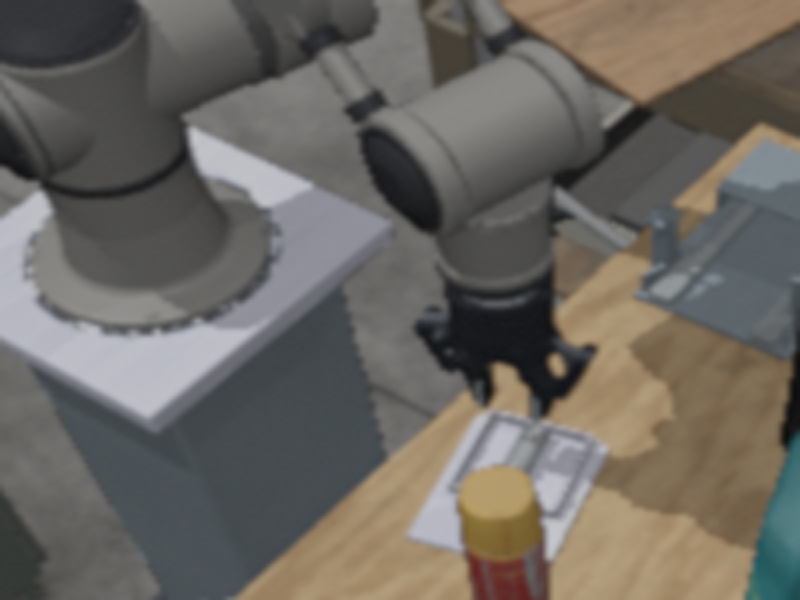

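Call:
servo_tool([
  {"gripper":0.42,"dp":[-40,0,0],"spin":0},
  {"gripper":0.42,"dp":[-64,0,0],"spin":0},
  {"gripper":0.42,"dp":[-64,0,20],"spin":0},
  {"gripper":0.42,"dp":[-64,0,50],"spin":0},
  {"gripper":0.42,"dp":[-64,0,72],"spin":0},
  {"gripper":0.42,"dp":[-64,0,82],"spin":0},
  {"gripper":0.42,"dp":[-64,0,82],"spin":0},
  {"gripper":0.05,"dp":[-64,0,82],"spin":0},
  {"gripper":0.05,"dp":[-64,0,82],"spin":0},
  {"gripper":0.05,"dp":[-64,0,82],"spin":0},
  {"gripper":0.05,"dp":[-64,0,82],"spin":0},
])

```text
time_s: 8.65
ee_pos: [0.4601, -0.092, 0.0186]
tcp_rot: [0.604, 0.797, 0.0, 0.001]
contact_force: [0.0, 1.2, 6.0]
grip_width: 0.112
grasp_force: 59.4
```

Call:
servo_tool([
  {"gripper":0.05,"dp":[0,0,-10],"spin":0},
  {"gripper":0.05,"dp":[0,0,-25],"spin":0},
  {"gripper":0.05,"dp":[10,4,-35],"spin":0.02},
  {"gripper":0.05,"dp":[35,13,-40],"spin":0.05},
  {"gripper":0.05,"dp":[65,25,-40],"spin":0.1},
  {"gripper":0.05,"dp":[95,36,-40],"spin":0.15},
  {"gripper":0.05,"dp":[125,47,-40],"spin":0.2},
  {"gripper":0.05,"dp":[145,55,-40],"spin":0.232},
  {"gripper":0.05,"dp":[152,57.6,-40],"spin":0.232},
  {"gripper":0.05,"dp":[152,57.6,-40],"spin":0.232},
  {"gripper":0.05,"dp":[152,57.6,-40],"spin":0.232},
])

```text
time_s: 10.02
ee_pos: [0.4735, 0.0694, 0.0578]
tcp_rot: [0.692, 0.722, -0.0, -0.0]
contact_force: [-0.2, -0.2, -3.3]
grip_width: 0.111
grasp_force: 58.6
```

```bash
python3 - <<'E'
from h import *
S=cam("side");T=cam("top");o=r.observe();print(o["ee_pos"],o["tcp_rot"],o["grip_width"],o["contact_force"],o["ft_torque"])
u,v=proj(S,[.47,.16,.05])[0].astype(int)
a=cv2.resize(S["img"][v-50:v+50,u-67:u+67,::-1],(400,300),interpolation=cv2.INTER_CUBIC)
b=cv2.resize(T["img"][205:280,140:240,::-1],(400,300),interpolation=cv2.INTER_CUBIC)
cv2.imwrite("pics/t3.png",np.hstack([a,b]));print(u,v)
E
```

```text
[0.47361579 0.0693481  0.05776527] [ 6.92047664e-01  7.21851791e-01 -1.51197794e-04 -1.20330757e-06] 0.10578762454794491 [ 0.73822715 -0.73805997 -4.2750043 ] [-0.15289146 -0.03964567  0.04133377]
300 154
```

View pics/t3.png

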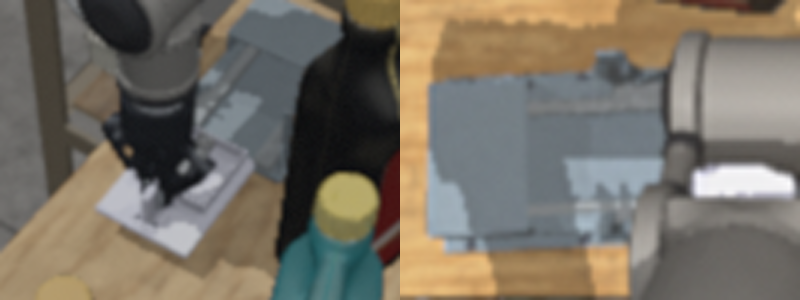

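Call:
servo_tool([
  {"gripper":0.05,"dp":[0,0,10],"spin":0},
  {"gripper":0.05,"dp":[5,0,18],"spin":0},
  {"gripper":0.05,"dp":[15,0,18],"spin":0},
  {"gripper":0.05,"dp":[30,0,18],"spin":0},
  {"gripper":0.05,"dp":[45,0,18],"spin":0},
  {"gripper":0.05,"dp":[60,0,18],"spin":0},
  {"gripper":0.05,"dp":[70,0,18],"spin":0},
  {"gripper":0.05,"dp":[70,0,18],"spin":0},
])

```text
time_s: 11.12
ee_pos: [0.4706, 0.1409, 0.0398]
tcp_rot: [0.691, 0.723, -0.0, 0.0]
contact_force: [-0.7, 0.2, -4.0]
grip_width: 0.111
grasp_force: 58.5
```

Call:
servo_tool([
  {"gripper":0.05,"dp":[5,0,0],"spin":0},
  {"gripper":0.05,"dp":[15,0,0],"spin":0},
  {"gripper":0.05,"dp":[25,0,0],"spin":0},
  {"gripper":0.05,"dp":[35,0,0],"spin":0},
  {"gripper":0.05,"dp":[40,0,0],"spin":0},
  {"gripper":0.05,"dp":[40,0,0],"spin":0},
])

```text
time_s: 11.88
ee_pos: [0.4688, 0.1804, 0.0397]
tcp_rot: [0.691, 0.722, -0.0, 0.0]
contact_force: [-0.4, -0.7, -3.7]
grip_width: 0.108
grasp_force: 58.5
```

Call:
servo_tool([
  {"gripper":0.05,"dp":[8,0,0],"spin":0},
  {"gripper":0.05,"dp":[20,0,0],"spin":0},
  {"gripper":0.05,"dp":[32,0,0],"spin":0},
  {"gripper":0.05,"dp":[44,0,0],"spin":0},
  {"gripper":0.05,"dp":[56,0,0],"spin":0},
  {"gripper":0.05,"dp":[68,0,0],"spin":0},
  {"gripper":0.05,"dp":[78,0,0],"spin":0},
  {"gripper":0.05,"dp":[85,0,0],"spin":0},
  {"gripper":0.05,"dp":[85,0,0],"spin":0},
])

```text
time_s: 13.0
ee_pos: [0.4652, 0.2653, 0.0397]
tcp_rot: [0.691, 0.722, -0.0, 0.0]
contact_force: [-0.6, 0.9, -4.4]
grip_width: 0.11
grasp_force: 58.5
```

Going smoothly. Creep to the back stop.

Call:
servo_tool([
  {"gripper":0.05,"dp":[4,0,0.5],"spin":0},
  {"gripper":0.05,"dp":[8,0,1],"spin":0},
  {"gripper":0.05,"dp":[11,0,1],"spin":0},
  {"gripper":0.05,"dp":[13,0,1],"spin":0},
  {"gripper":0.05,"dp":[13,0,1],"spin":0},
])

```text
time_s: 13.62
ee_pos: [0.4647, 0.278, 0.0387]
tcp_rot: [0.692, 0.722, -0.0, 0.0]
contact_force: [1.1, -0.1, -3.8]
grip_width: 0.108
grasp_force: 58.6
```

Call:
servo_tool([
  {"gripper":0.05,"dp":[1,0,0.5],"spin":0},
  {"gripper":0.05,"dp":[2,0,1],"spin":0},
  {"gripper":0.05,"dp":[3,0,1],"spin":0},
  {"gripper":0.05,"dp":[4,0,1],"spin":0},
  {"gripper":0.05,"dp":[4,0,1],"spin":0},
])

```text
time_s: 14.25
ee_pos: [0.4652, 0.2813, 0.0386]
tcp_rot: [0.692, 0.722, 0.0, 0.001]
contact_force: [-0.2, -5.1, 6.1]
grip_width: 0.106
grasp_force: 60.0
```

Call:
servo_tool([
  {"gripper":0.05,"dp":[1,0,0],"spin":0},
  {"gripper":0.05,"dp":[2,0,0],"spin":0},
  {"gripper":0.05,"dp":[2,0,0],"spin":0},
])

```text
time_s: 14.62
ee_pos: [0.4655, 0.2815, 0.0386]
tcp_rot: [0.692, 0.722, -0.001, 0.002]
contact_force: [2.3, -15.5, 7.0]
grip_width: 0.109
grasp_force: 60.2
```

Call:
servo_tool([
  {"gripper":0.05,"dp":[-2.5,0,0],"spin":0},
  {"gripper":0.35,"dp":[-2.5,0,0],"spin":0},
  {"gripper":0.35,"dp":[-2.5,0,0],"spin":0},
  {"gripper":0.35,"dp":[-2.5,0,-2],"spin":0},
  {"gripper":0.35,"dp":[-2.5,0,-30],"spin":0},
  {"gripper":0.35,"dp":[-2.5,0,-80],"spin":0},
  {"gripper":0.35,"dp":[-2.5,0,-140],"spin":0},
  {"gripper":0.35,"dp":[-2.5,0,-190],"spin":0},
  {"gripper":0.35,"dp":[-2.5,0,-190],"spin":0},
])

```text
time_s: 15.75
ee_pos: [0.4664, 0.2825, 0.2323]
tcp_rot: [0.692, 0.722, 0.004, 0.002]
contact_force: [-0.5, 0.2, -1.1]
grip_width: 0.356
grasp_force: 0.0
```

Call:
servo_tool([
  {"gripper":0.35,"dp":[-581,-60,0],"spin":1.613},
  {"gripper":0.35,"dp":[-581,-60,0],"spin":1.613},
  {"gripper":0.35,"dp":[-581,-60,0],"spin":1.613},
  {"gripper":0.35,"dp":[-581,-60,0],"spin":1.613},
  {"gripper":0.35,"dp":[-581,-60,0],"spin":1.613},
  {"gripper":0.35,"dp":[-581,-60,0],"spin":1.613},
  {"gripper":0.35,"dp":[-581,-60,0],"spin":1.613},
  {"gripper":0.35,"dp":[-581,-60,0],"spin":1.613},
  {"gripper":0.35,"dp":[-581,-60,0],"spin":1.613},
  {"gripper":0.35,"dp":[-581,-60,0],"spin":1.613},
  {"gripper":0.35,"dp":[-581,-60,0],"spin":1.613},
  {"gripper":0.35,"dp":[-581,-60,0],"spin":1.613},
])

```text
time_s: 17.25
ee_pos: [0.4297, -0.3, 0.2274]
tcp_rot: [1.0, 0.001, -0.0, -0.001]
contact_force: [-0.2, -0.5, 0.2]
grip_width: 0.353
grasp_force: 0.0
```

```bash
python3 - <<'E'
from h import *
S=cam("side");T=cam("top");o=r.observe();print(o["ee_pos"],o["tcp_rot"],o["grip_width"])
b=cv2.resize(T["img"][212:277,142:220,::-1],(480,400),interpolation=cv2.INTER_CUBIC)
u,v=proj(S,[.465,.26,.03])[0].astype(int)
a=cv2.resize(S["img"][v-32:v+32,u-25:u+25,::-1],(312,400),interpolation=cv2.INTER_CUBIC)
cv2.imwrite("pics/home.png",np.hstack([b,a]))
E
```

```text
[ 0.42989736 -0.30001643  0.22779969] [ 9.99998827e-01  1.51510435e-03 -6.77305870e-05 -2.16216496e-04] 0.35070782031924974
```

View pics/home.png

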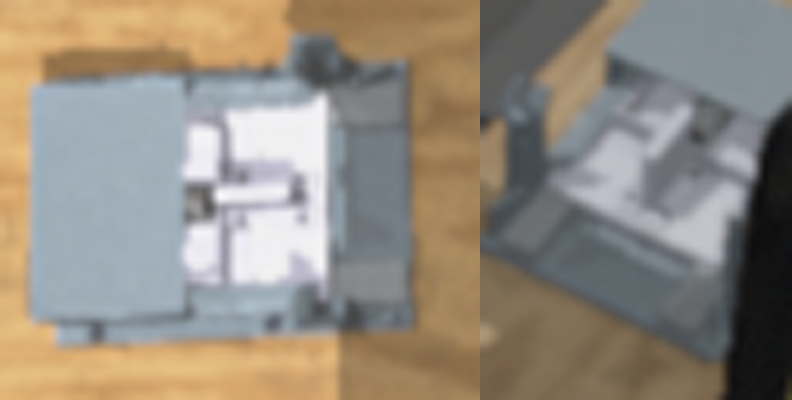

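The tray is home (top crop: rear edge at x=327, gate posts at (318,55) and (310,305)), with the nipple end visible at (198,200). Now the gate grasp.

Call:
servo_tool([
  {"gripper":0.35,"dp":[0.5,2.3,40],"spin":0},
  {"gripper":0.35,"dp":[0.5,2.3,90],"spin":0},
  {"gripper":0.35,"dp":[0.5,2.3,125],"spin":0},
  {"gripper":0.35,"dp":[0.5,2.3,148],"spin":0},
  {"gripper":0.35,"dp":[0.5,2.3,156],"spin":0},
  {"gripper":0.35,"dp":[0.5,2.3,156],"spin":0},
  {"gripper":0.02,"dp":[0.5,2.3,156],"spin":0},
  {"gripper":0.02,"dp":[0.5,2.3,156],"spin":0},
  {"gripper":0.02,"dp":[0.5,2.3,156],"spin":0},
  {"gripper":0.02,"dp":[0.5,2.3,156],"spin":0},
])

```text
time_s: 18.6
ee_pos: [0.4307, -0.3036, 0.0731]
tcp_rot: [1.0, 0.0, 0.001, 0.0]
contact_force: [0.8, 4.2, 6.2]
grip_width: 0.061
grasp_force: 59.1
```

```bash
python3 - <<'E'
from h import *
np.set_printoptions(precision=1,suppress=True)
T=cam("top");o=r.observe();print(o["ee_pos"]*1000,o["grip_width"],o["contact_force"])
k=lambda L:[((u+.5)/6.154-.5+142,(v+.5)/6.154-.5+212) for u,v in L]
f=lambda L,z:print(ray(T,k(L),z)[:,:2]*1000)
f([(326,95),(329,285)],.025)
f([(217,190),(293,192)],.073)
# posts / groove from hsv edges
P=np.array([[467.3,235.1]]);x=np.array([-.042,.999]);y=np.array([-.999,-.042])
for s in(-1,1):
  for z in(.02,.08,.092):
    p=P[0]+s*66.5*y;print(s,z,(proj(T,[p[0]/1e3,p[1]/1e3,z])[0]+.5-[142,212])*6.154)
E
```

```text
[ 430.7 -303.6   73. ] 0.05985012594171526 [0.9 3.6 6.8]
[[524.7 247.1]
 [416.2 241.7]]
[[466.  294.6]
 [464.8 252.7]]
-1 0.02 [344.9  80.9]
-1 0.08 [321.9  66.5]
-1 0.092 [317.   63.5]
1 0.02 [347.1 313. ]
1 0.08 [323.7 309.1]
1 0.092 [318.8 308.2]
```

Call:
servo_tool([
  {"gripper":0.02,"dp":[0,0,-10],"spin":0},
  {"gripper":0.02,"dp":[0,0,-30],"spin":0},
  {"gripper":0.02,"dp":[0,0,-65],"spin":0},
  {"gripper":0.02,"dp":[-10,-10,-100],"spin":0},
  {"gripper":0.02,"dp":[-25,-45,-125],"spin":0},
  {"gripper":0.02,"dp":[-31,-85,-130],"spin":0},
  {"gripper":0.02,"dp":[-31,-130,-130],"spin":0},
  {"gripper":0.02,"dp":[-31,-180,-130],"spin":0},
  {"gripper":0.02,"dp":[-31,-230,-130],"spin":0},
  {"gripper":0.02,"dp":[-31,-280,-130],"spin":0},
  {"gripper":0.02,"dp":[-20,-320,-130],"spin":-0.02},
  {"gripper":0.02,"dp":[-15,-350,-130],"spin":-0.042},
])

```text
time_s: 20.15
ee_pos: [0.4152, 0.0474, 0.2026]
tcp_rot: [1.0, 0.022, 0.001, 0.0]
contact_force: [0.5, -0.7, -1.6]
grip_width: 0.057
grasp_force: 58.7
```

Call:
servo_tool([
  {"gripper":0.02,"dp":[12,-35,0],"spin":0},
  {"gripper":0.02,"dp":[28,-85,0],"spin":0},
  {"gripper":0.02,"dp":[44,-130,0],"spin":0},
  {"gripper":0.02,"dp":[56,-165,0],"spin":0},
  {"gripper":0.02,"dp":[61.5,-186,0],"spin":0},
  {"gripper":0.02,"dp":[61.5,-186,0],"spin":0},
  {"gripper":0.02,"dp":[61.5,-186,20],"spin":0},
  {"gripper":0.02,"dp":[61.5,-186,30],"spin":0},
  {"gripper":0.02,"dp":[61.5,-186,30],"spin":0},
  {"gripper":0.02,"dp":[61.5,-186,30],"spin":0},
])

```text
time_s: 21.4
ee_pos: [0.4687, 0.2342, 0.1724]
tcp_rot: [1.0, 0.021, 0.0, -0.0]
contact_force: [0.6, -0.4, -1.1]
grip_width: 0.059
grasp_force: 58.8
```

```bash
python3 - <<'E'
from h import *
np.set_printoptions(precision=1,suppress=True)
T=cam("top");S=cam("side");o=r.observe();print(o["ee_pos"]*1000,o["tcp_rot"],o["grip_width"],o["contact_force"])
b=cv2.resize(T["img"][205:275,160:235,::-1],(450,420),interpolation=cv2.INTER_CUBIC)
u,v=proj(S,[.465,.235,.1])[0].astype(int);print(u,v)
a=cv2.resize(S["img"][v-35:v+35,u-29:u+29,::-1],(348,420),interpolation=cv2.INTER_CUBIC)
cv2.imwrite("pics/gate.png",np.hstack([b,a]))
E
```

```text
[468.7 234.4 172.4] [ 1.  0.  0. -0.] 0.06465482727482674 [-0.7 -1.2 -1.4]
312 129
```

View pics/gate.png

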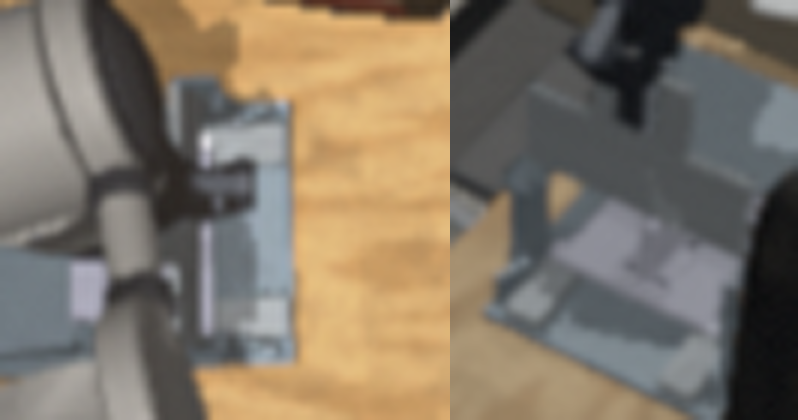

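The gate hangs upright above the posts (side crop, 640,160). That view took me one over the 10-picture limit, so from here I'll go by force and numbers only. Lowering in stages.

Call:
servo_tool([
  {"gripper":0.02,"dp":[0,-1.4,5],"spin":0},
  {"gripper":0.02,"dp":[0,-1.4,12],"spin":0},
  {"gripper":0.02,"dp":[0,-1.4,19],"spin":0},
  {"gripper":0.02,"dp":[0,-1.4,25],"spin":0},
  {"gripper":0.02,"dp":[0,-1.4,25],"spin":0},
])

```text
time_s: 22.12
ee_pos: [0.4679, 0.2359, 0.1461]
tcp_rot: [1.0, 0.021, -0.001, 0.0]
contact_force: [-0.4, -0.4, -0.3]
grip_width: 0.057
grasp_force: 58.8
```

Bottom edge is at about z=81, inside the flares, with no contact. Continuing.

Call:
servo_tool([
  {"gripper":0.02,"dp":[0,0,4],"spin":0},
  {"gripper":0.02,"dp":[0,0,9],"spin":0},
  {"gripper":0.02,"dp":[0,0,14],"spin":0},
  {"gripper":0.02,"dp":[0,0,17],"spin":0},
  {"gripper":0.02,"dp":[0,0,17],"spin":0},
])

```text
time_s: 22.75
ee_pos: [0.4682, 0.236, 0.1294]
tcp_rot: [1.0, 0.021, -0.0, 0.0]
contact_force: [-0.1, 2.4, -3.1]
grip_width: 0.062
grasp_force: 58.5
```

Call:
servo_tool([
  {"gripper":0.02,"dp":[0,-0.7,4],"spin":0},
  {"gripper":0.02,"dp":[0,-0.7,9],"spin":0},
  {"gripper":0.02,"dp":[0,-0.7,15],"spin":0},
  {"gripper":0.02,"dp":[0,-0.7,20],"spin":0},
  {"gripper":0.02,"dp":[0,-0.7,20],"spin":0},
])

```text
time_s: 23.38
ee_pos: [0.4679, 0.2365, 0.1092]
tcp_rot: [1.0, 0.021, -0.001, 0.0]
contact_force: [0.1, -0.4, -1.5]
grip_width: 0.064
grasp_force: 58.8
```

Call:
servo_tool([
  {"gripper":0.02,"dp":[0,0,5],"spin":0},
  {"gripper":0.02,"dp":[0,0,11],"spin":0},
  {"gripper":0.02,"dp":[0,0,17],"spin":0},
  {"gripper":0.02,"dp":[0,0,21],"spin":0},
  {"gripper":0.02,"dp":[0,0,21],"spin":0},
])

```text
time_s: 24.0
ee_pos: [0.468, 0.2366, 0.0884]
tcp_rot: [1.0, 0.021, -0.0, 0.0]
contact_force: [-0.4, 0.3, -1.4]
grip_width: 0.06
grasp_force: 58.8
```

Call:
servo_tool([
  {"gripper":0.02,"dp":[0,0,2],"spin":0},
  {"gripper":0.02,"dp":[0,0,3.5],"spin":0},
  {"gripper":0.02,"dp":[0,0,5],"spin":0},
  {"gripper":0.02,"dp":[0,0,5],"spin":0},
])

```text
time_s: 24.5
ee_pos: [0.4683, 0.2368, 0.085]
tcp_rot: [1.0, 0.021, 0.0, -0.0]
contact_force: [-3.8, -0.2, 9.2]
grip_width: 0.06
grasp_force: 60.6
```

The gate seats at z=85, as predicted. Release and retreat.

Call:
servo_tool([
  {"gripper":0.02,"dp":[0,0,-1],"spin":0},
  {"gripper":0.3,"dp":[0,0,-1],"spin":0},
  {"gripper":0.3,"dp":[0,0,-1],"spin":0},
  {"gripper":0.3,"dp":[0,0,-1],"spin":0},
  {"gripper":0.3,"dp":[0,0,-10],"spin":0},
  {"gripper":0.3,"dp":[0,0,-40],"spin":0},
  {"gripper":0.3,"dp":[0,0,-90],"spin":0},
  {"gripper":0.3,"dp":[-20,50,-140],"spin":0},
  {"gripper":0.3,"dp":[-40,110,-140],"spin":0},
  {"gripper":0.3,"dp":[-60,170,-140],"spin":0},
  {"gripper":0.3,"dp":[-60,230,-140],"spin":0},
  {"gripper":0.3,"dp":[-60,230,-140],"spin":0},
])

```text
time_s: 26.0
ee_pos: [0.4181, 0.0009, 0.2247]
tcp_rot: [1.0, 0.019, 0.001, 0.001]
contact_force: [0.3, 0.8, -0.3]
grip_width: 0.305
grasp_force: 0.0
```

```bash
python3 - <<'E'
from h import *
np.set_printoptions(precision=1,suppress=True)
T=cam("top");o=r.observe();print(o["ee_pos"]*1000,o["contact_force"])
a=cv2.imread("t1.png");d=cv2.absdiff(a,np.ascontiguousarray(T["img"][:,:,::-1])).max(2)
for n,b in(("elbow",(375,225,400,248)),("cock",(370,200,410,220))): print(n,d[b[1]:b[3],b[0]:b[2]].max())
# gate top edges: gate down -> tab top z=.120, shoulders z=.075
g=cv2.cvtColor(T["img"],cv2.COLOR_RGB2GRAY)
for z,s in((.12,0),(.075,-50),(.075,50)):
    p=np.array([467.4,236.3])+s*np.array([-.999,-.042]);u,v=proj(T,[p[0]/1e3,p[1]/1e3,z])[0];iu,iv=int(round(u)),int(round(v))
    print(z,s,round(u,1),round(v,1),g[iv,iu-6:iu+7])
E
```

```text
[418.2   2.  224.5] [0.3 0.5 0.6]
elbow 43
cock 4
0.12 0 190.9 240.7 [203 205 207 199 171 166 175 118  85  84  79  78  81]
0.075 -50 193.8 227.3 [168 161 146 119 117 146 169 118  86  90 103 120 123]
0.075 50 194.0 256.8 [175 175 174 173 164 146 131 103  78  76  93 120 126]
```

```bash
python3 - <<'E'
from h import *
T=cam("top")
for im in(cv2.imread("t1.png"),T["img"][:,:,::-1]):
    m=(im[225:248,375:400].max(2)<90);print(m.sum(),np.argwhere(m).mean(0))
r.close_job()
E
```

```text
14 [12.          7.64285714]
13 [11.76923077  7.69230769]
the job is handed in; nothing more can be done
```

The nipple is in the tray, the tray is home against the back stop and the gate is seated in its grooves; the elbow and drain cock look unmoved, and the job was handed in at about 26 s, though I viewed 11 pictures against the limit of 10.

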